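Move a push-fit stop end to the other outlet

ROBOT

A 6-joint arm with a two-finger parallel gripper is mounted at the origin on a cart in front of the work surface, level with it; the furniture and walls round the work are solid. World frame = base frame: x ahead of the robot, y to its left, z up, the work surface at z = 0. Lengths are in m, angles in rad, forces in N, time in s.
With the tool pointing down it reaches from about 0.225 to 0.875 m from the base axis. Payload 3.4 kg.
Tool frame: the origin (TCP) lies midway between the tips of the shut fingers; the grasp point (between the pads) lies 19 mm behind it (pinch_z is the distance from the TCP to the grasp point, in m); z points along the fingers, y is the line along which they close (so a half turn about z gives the same grasp; the last joint's range is limited). The gripper opens to 85 mm and grips with 20 to 120 N. Pads are 22 mm wide; open, the fingers measure 114 mm over their backs; the gripper's body (76 mm by 85 mm) begins 54 mm behind the grasp point. The pads swing forward as they close: fully open they stand 13 mm farther back than shut.
Start: joints at [-1.275, 0.276, 1.505, -0, 1.361, -0.121], TCP at [0.233, -0.526, 0.231] pointing down, gripper open.
Joint ranges: [-2.89, 2.89], [-0.75, 2.08], [0.22, 2.7], [-1.18, 4.32], [0.11, 2.71], [-2.7, 2.7]. Speed limits (rad/s): [2.57, 2.57, 3.14, 3.14, 3.14, 3.14].

INTERFACE

Orientations are given as a unit quaternion [w, x, y, z].
In Python, from rig import get_state, get_image, sign_off, pinch_z gives the robot as it stands.
- The arm moves only by the tool send_rows, never from a script. Its argument "steps" is one flat list of numbers, 5 for each row, row after row: the gripper's target within -1 to 1 (fully open at 1, half-way at 0, shut at -1), then the shift along the tool's x, y, z in cm, then the turn about the tool's z in degrees. In form: [gripper, x, y, z, roll, gripper, x, y, z, roll, ...]. A call has 1 to 12 rows; each row shifts and turns the commanded pose from where the row before left it, along the tool's axes as they then stand; what a row does not reach is not made up. A row lasts 1/10 s, in which the tool goes at most 50 mm and 8.59 degrees, less where a joint would pass 70% of its speed; a pose out of reach is approached as far as the arm can. A call is refused whole if a number of a shift passes 5 or a number of a turn 8.59, either way. A call with a gripper value outside its range is refused whole. The fingers move at their own pace and stop on an object; "newtons" is the grip in N (left out, the last holds). Time passes only in rows, so rows that do not move let the fingers close. It gives the time, the measured TCP pose, the force, the opening and the grip force at its end, in the units of the state.
- get_state(): the state, without advancing time (a new reading comes with each control period).
- get_image(name): name is "scene" or "top" or "wrist"; returns a dict with "color" (384x512x3 uint8, red, green, blue), "mtx" (3x3 intrinsics, pixels), "T" (4x4, takes a point from camera to world coordinates); the wrist camera has in their place "mount" (4x4, takes a point from camera to tool coordinates, whose origin is the TCP and whose axes are the flange's). Camera axes: x right, y down, z forward; pixel columns grow to the right and rows downward; lengths in m; the calibration is good to about 2 mm. A picture is of the moment at which its call begins: read the wrist's pose just before it. There is no depth.
- sign_off(): hands the job in; it is judged then, once.
The state is a dict: "clock": time; "qpos": joint angles; "qd": joint speeds; "effort": joint torques, N m; "position": TCP position; "ee_rot": TCP orientation; "contact_force": force on the tool from outside, world axes, zero at the start; "moment": the same for the moment, N m; "width": finger opening in m; "gripper_force": force on a finger pad.
Only numpy, scipy, OpenCV 4.12 (cv2) and the standard library are available. Lean on these libraries where they do the work, as an engineer would, in place of code of your own. Each camera call takes 0.05 s, during which the arm holds its last target. There are 200 camera calls.

TASK

On the air distribution block, take the push-fit stop end off the tube it closes and fit it on the bare tube beside it, pushed fully home so that it locks and its blue release ring stands out again. It only comes off while the blue ring is held squeezed in against the fitting's body: squeeze the ring in and, keeping it in, draw the fitting straight off the tube. Do not force it, on or off, and leave the other things on the bench where they are.

Things in the scene. Friction and masses are not known exactly. Their poses are not given: they have to be found in the camera images.
- stop_end: Push-fit stop end (blanking cap for a 12 mm tube): dark grey ribbed plastic cylinder, 30 mm in diameter, body 36 mm long, thin steel band, blue release ring at its mouth, 0.1 kg. Origin on its level axis at the middle of the body; x along the axis out of the mouth, towards the block. Whole length 45 mm (back at x = -18, ring to x = +27 mm), 41 mm with the ring squeezed in.
- stop_end_back (a point): Centre of the stop end's closed flat back face (30 mm across), facing away from the block. A gripper from above can squeeze the fitting lengthwise: one finger on this face, the other on the ring's front face, both above the tube (tube top 6 mm over the axis, rims of ring and body 15 mm over it).
- stop_end_mouth (a point): Centre of the body's mouth, 18 mm from its origin. The 13.8 mm bore ends at a hard stop 28 mm behind it. Teeth inside catch in the groove at home and hold against any pull; the ring, 3 mm or more in, draws them back. A sprung seal in the bottom, met 4 mm before the hard stop, pushes back with 5 to 9 N; the teeth catch in the last 2 mm. With the ring free they resist too on the way on.
- ring_face (a point): Centre of the front face of the blue release ring (30 mm across, 5 mm thick, 14 mm hole, round the tube), towards the block: 27 mm from the stop end's origin when free, 23 mm when squeezed right in. The tube in front of it is free for 33 mm, up to the brass nut.
- release_ring (a joint): Travel of the blue release ring, m: 0 standing out by its spring, growing as it is squeezed towards the body, 0.004 right in. The spring takes 4 N at first and 8 N right in, a little more while the teeth are loaded. When fitting, keep pushing home while the ring is let out, or the seal backs the fitting off before the teeth catch: the ring then stays 1.5 to 2 mm in, teeth on the plain tube.
- outlet_a: The outlet that carries the stop end at first: level polished, greased steel tube, 12 mm in diameter, axis 72 mm over the bench, fixed. Origin on its axis at its open end (inside the stop end); x along it towards the block, z up. 2 mm chamfer, groove from x = 9 to 15 mm, brass nut from x = 70, block face at x = 84 mm. Home: the stop end's origin at x = +8 to +10 mm on this axis, x axes alike.
- outlet_b: The other outlet, bare at first, where the stop end must go: the same fixed tube with the same axes, parallel to outlet_a and 70 to 82 mm to one side of it (either side), its end as far from the block. Origin on its axis at its open end; home for the stop end is again x = +8 to +10 mm.
- manifold: The block that carries both outlets, fixed: aluminium, 124 mm wide, 44 mm deep, top at 96 mm, on a dark base plate; a small gauge on top reaches 143 mm. Origin on the bench under the middle of its front face; the outlets point to its -x, y runs along its width.
- meter_box: White and black bench meter, 130 x 105 x 70 mm, in front of the outlets, to be left alone. Origin at the middle of its underside.
- elbow_0: Silver spare fitting, 17 mm across and 34 mm tall, standing between the outlets, to be left alone. Origin at the middle of its foot.
- elbow_1: Brass-coloured spare fitting, 17 mm across and 34 mm tall, standing between the outlets, to be left alone. Origin at the middle of its foot.
- gauge_block: Grey steel gauge block, 40 x 43 x 20 mm, lying flat, to be left alone. Origin at the middle of its underside.
Mind the look-alikes: they are no part of the job. Leave any green, orange or purple look-alike of the stop_end alone.

How it is judged:
On the way, in this order (a step that is already met when the one before it is completed fails the run):
1. the release ring is squeezed in while the stop end is still on its first tube (value of joint release_ring above 0.0028 m and x of stop_end in the frame of outlet_a above 0.004 m), for 0.1 s.
2. the stop end is drawn clear off the first tube (x of stop_end in the frame of outlet_a below -0.028 m and height (world z) of stop_end above 0.05 m), for 0.1 s.
At the end, for the whole second after the job is handed in: The stop end is on the tube that was bare, fully home (its origin 6.5 to 11.5 mm along the tube from the tube's end, within 3 mm of its axis and 0.12 rad of its direction), its release ring sprung out again (less than 1 mm in, which it only is with the teeth in the groove), and at rest (x of stop_end in the frame of outlet_b between 0.0065 and 0.0115 m and y of stop_end in the frame of outlet_b between -0.003 and 0.003 m and z of stop_end in the frame of outlet_b between -0.003 and 0.003 m and angle between the x axis of stop_end and the x axis of outlet_b, either way round below 0.12 rad and value of joint release_ring below 0.001 m and linear speed of stop_end below 0.01 m/s); the robot touches nothing.
It fails at once if the stop end is forced: more than 60 N between it and a tube (contact force between stop_end and outlet_a above 60 N or contact force between stop_end and outlet_b above 60 N).
It fails at once if the meter, a spare fitting or the gauge block is moved by more than 20 mm or a fitting is knocked over (distance of any of meter_box, elbow_0, elbow_1, gauge_block from where it was at the start of the episode above 0.02 m or angle between any of elbow_0, elbow_1's own z axis and vertical above 0.6 rad).
It also fails if it takes over 51 s, if anything falls off the work surface, if the arm or the gripper's body presses on something with over 40 N, if the wrist force passes 120 N, or if a joint passes its speed limit or range.

## Working session

There is one attempt and no reset: what is moved stays moved. The work goes in short steps, Python scripts to look and compute and a tool call to move; the robot and the scene stay as the last step left them, time stands still between calls to the robot, and variables do not carry over. Pictures are saved under pics/ and viewed, at most 13 in all, crops included, and the job is handed in when it is done.

Besides the shell and the picture viewer there is one more tool, called after "Request:" by a JSON object that holds its "fn" and its "kwargs". send_rows: Moves the arm, as the interface text tells. Its arguments: {"type":"object","properties":{"steps":{"type":"array"},"newtons":{"type":"number"}},"required":["steps"]}

```bash
mkdir -p pics; python3 - <<'E'
from rig import *
import cv2,numpy as np
s=get_state();print(s, pinch_z)
for n in("scene","top"):
    i=get_image(n);cv2.imwrite(f"pics/{n}0.png",i["color"][:,:,::-1]);print(n,i["mtx"].round(1).tolist(),i["T"].round(3).tolist())
a=[cv2.imread(f"pics/{n}0.png") for n in("scene","top")]
cv2.imwrite("pics/both0.png",cv2.resize(np.vstack(a),None,fx=.78,fy=.78))
E
```

```text
{'clock': 0.0, 'qpos': array([-1.27501370e+00,  2.76581725e-01,  1.50615895e+00,  5.90058221e-06,
        1.36068265e+00, -1.21032023e-01]), 'qd': array([ 7.35111682e-05,  2.97913141e-04, -3.57359905e-04, -1.15935843e-03,
        4.92167382e-04,  1.67435062e-03]), 'effort': array([-6.47954621e-04, -4.16782451e+01, -2.45805109e+01, -5.05406169e-04,
        1.09358280e-02,  5.20038412e-06]), 'position': array([ 0.2326113 , -0.52526208,  0.23043699]), 'ee_rot': array([-9.12096502e-04,  9.78361401e-01,  2.06901257e-01, -7.70022463e-05]), 'contact_force': array([ 0.26130439, -0.10048779, -1.08994331]), 'moment': array([ 0.04061489, -0.01093322,  0.0046135 ]), 'gripper_force': 0.0, 'width': 0.08562375773843507} 0.0187
scene [[499.3, 0.0, 258.8], [0.0, 499.3, 189.7], [0.0, 0.0, 1.0]] [[-0.761, -0.286, 0.582, -0.193], [-0.648, 0.339, -0.682, 0.889], [-0.002, -0.896, -0.444, 0.639], [0.0, 0.0, 0.0, 1.0]]
top [[366.6, 0.0, 251.8], [0.0, 366.6, 194.1], [0.0, 0.0, 1.0]] [[-0.011, -0.997, 0.078, 0.479], [-1.0, 0.011, -0.006, -0.007], [0.005, -0.078, -0.997, 0.936], [0.0, 0.0, 0.0, 1.0]]
```

View pics/top0.png

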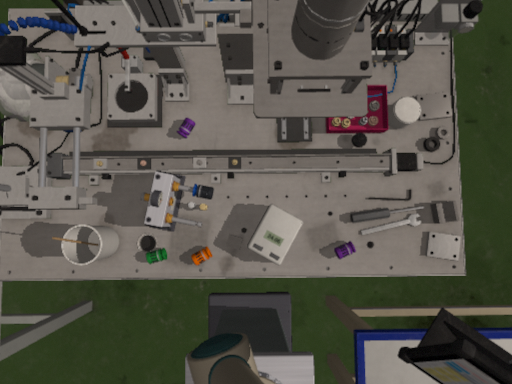

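View pics/scene0.png

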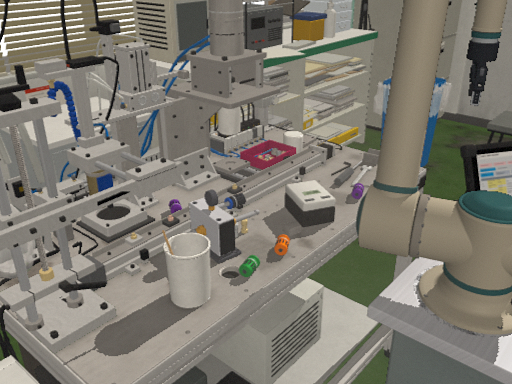

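Top view: the dark stop end with blue ring is on the upper tube at about (203,191); the bare tube runs (178,218)-(200,224), and the meter is at (276,235). Look-alikes are purple at (187,127) and (345,250), green (156,256) and orange (202,257), all loose on the bench. I choose (203,191), the dark one on a tube. The crop below is to check it.

```bash
python3 - <<'E'
import cv2,numpy as np
a=cv2.imread("pics/top0.png")[160:250,130:250];b=cv2.imread("pics/scene0.png")[170:260,180:300]
cv2.imwrite("pics/crop0.png",np.vstack([cv2.resize(a,(400,300),interpolation=cv2.INTER_CUBIC),cv2.resize(b,(400,300),interpolation=cv2.INTER_CUBIC)]))
E
```

```text
(no output)
```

View pics/crop0.png

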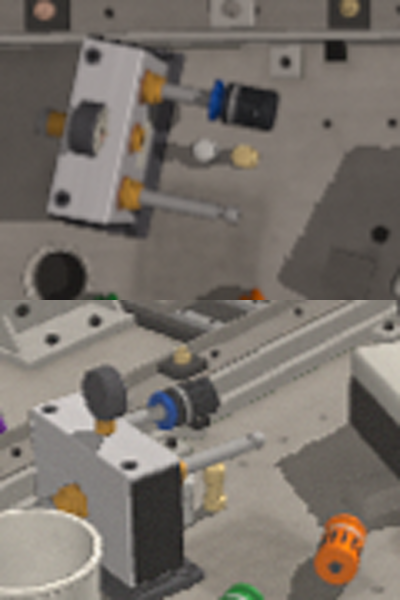

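The crop confirms it: grey body with blue ring on tube A, ring front at about (193.6,189) and back (212.5,193). Bare tube end is at about (200.5,224.5), with the elbows standing between.

```bash
cat > h.py <<'E'
import numpy as np,cv2
from rig import *
from scipy.spatial.transform import Rotation as R
def ray(K,T,u,v,z):
    d=T[:3,:3]@np.linalg.solve(K,[u,v,1.]);o=T[:3,3];return o+d*(z-o[2])/d[2]
def tool():
    s=get_state();q=np.array(s["ee_rot"]);T=np.eye(4);T[:3,:3]=R.from_quat(q[[1,2,3,0]]).as_matrix();T[:3,3]=s["position"];return s,T
def wrist(name):
    s,T=tool();i=get_image("wrist");cv2.imwrite(name,i["color"][:,:,::-1]);return i["color"],i["mtx"],T@i["mount"],s,T
E
python3 - <<'E'
from h import *
i=get_image("top");K,T=i["mtx"],i["T"]
for n,u,v in(("ringf",193.6,188.8),("back",212.5,193.3),("Anut",175.5,186.4),("Bend",200.5,224.5),("Bnut",172,217.9)):print(n,ray(K,T,u,v,.072).round(4))
for n,u,v in(("el0",191,205),("el1",203,206.5)):print(n,ray(K,T,u,v,.034).round(4))
h=cv2.cvtColor(i["color"],cv2.COLOR_RGB2HSV)
s,Tt=tool();print(Tt.round(3).tolist());w=get_image("wrist");print(w["mount"].round(4).tolist(),w["mtx"].round(1).tolist())
E
```

```text
ringf [0.5605 0.1255 0.072 ]
back [0.5493 0.0808 0.072 ]
Anut [0.5666 0.1682 0.072 ]
Bend [0.4762 0.1092 0.072 ]
Bnut [0.4923 0.1761 0.072 ]
el0 [0.5241 0.1376 0.034 ]
el1 [0.5201 0.1081 0.034 ]
[[0.914, 0.405, -0.0, 0.233], [0.405, -0.914, 0.001, -0.525], [0.0, -0.001, -1.0, 0.231], [0.0, 0.0, 0.0, 1.0]]
[[-0.0009, -0.9614, -0.2752, 0.0702], [1.0, -0.0008, -0.0003, -0.0006], [0.0001, -0.2752, 0.9614, -0.1427], [0.0, 0.0, 0.0, 1.0]] [[266.2, 0.0, 255.3], [0.0, 266.2, 188.8], [0.0, 0.0, 1.0]]
```

Request:
{"fn": "send_rows", "kwargs": {"steps": [1,0,0,0,7.5,1,0,0,0,7.5,1,0,0,0,7.5,1,0,0,0,7.5,1,0,0,0,7.6,1,0.5,-2,0.2,0,1,1.1,-4.5,0.2,0,1,1.1,-4.5,0.2,0,1,1.1,-4.5,0.2,0,1,1.1,-4.5,0.2,0,1,1.1,-4.5,0.2,0,1,1.1,-4.5,0.2,0]}}

```text
clock: 1.4
position: [0.371, -0.2592, 0.2172]
ee_rot: [0.0, 0.993, -0.12, 0.0]
contact_force: [0.7, -0.9, -0.4]
width: 0.0857
gripper_force: 0.0
```

Request:
{"fn": "send_rows", "kwargs": {"steps": [1,1.1,-4.5,0.2,0,1,1.1,-4.5,0.2,0,1,1.1,-4.5,0.2,0,1,1.1,-4.5,0.2,0,1,1.1,-4.5,0.2,0,1,1.1,-4.5,0.2,0,1,1.1,-4.5,0.2,0,1,1.1,-4.5,0.2,0,1,0.5,-2.5,0.2,0]}}

```text
clock: 2.3
position: [0.5535, 0.0943, 0.1989]
ee_rot: [-0.001, 0.993, -0.118, 0.0]
contact_force: [0.1, -0.5, 0.8]
width: 0.0853
gripper_force: 0.0
```

```bash
python3 - <<'E'
from h import *
c,K,C,s,T=wrist("pics/w1.png");print(s["clock"],T.round(4).tolist(),s["qpos"].round(2))
E
```

```text
2.3 [[0.972, -0.2349, 0.0008, 0.5535], [-0.2349, -0.972, 0.0011, 0.0943], [0.0006, -0.0012, -1.0, 0.1989], [0.0, 0.0, 0.0, 1.0]] [0.04 0.28 1.59 0.   1.28 1.85]
```

View pics/w1.png

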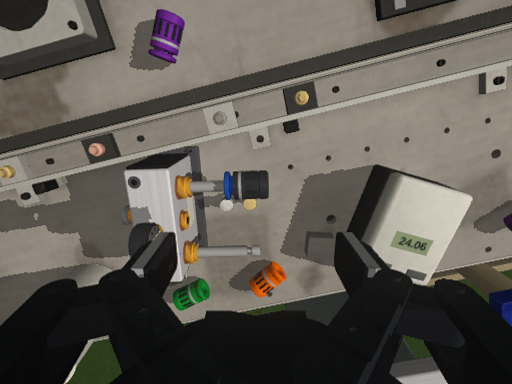

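Wrist view: stop end at about (223–270,186) with blue ring at 228. Tube B runs (200–260,251) with its end near 260. Both are nearly level in the image, so the tool y axis is well aligned. Now measure.

```bash
python3 - <<'E'
from h import *
c=cv2.cvtColor(cv2.imread("pics/w1.png"),cv2.COLOR_BGR2HSV)
b=cv2.inRange(c,(100,120,60),(125,255,255))[165:215,205:290];y,x=np.nonzero(b);print("blue",x.min()+205,x.max()+205,np.median(x)+205,y.min()+165,y.max()+165)
g=cv2.imread("pics/w1.png",0)
for u in(245,255,262):print(u,g[160:212,u].tolist())
print("row183",g[183,262:280].tolist())
for u in(205,215):print(u,g[175:200,u].tolist())
for u in(212,225,240,250):print(u,g[240:264,u].tolist())
print("row251",g[250,248:270].tolist())
E
python3 -c "
import cv2;a=cv2.imread('pics/w1.png')[150:300,120:300];cv2.imwrite('pics/w1c.png',cv2.resize(a,(720,600),interpolation=cv2.INTER_CUBIC))"
```

```text
blue 224 232 228.0 172 199
245 [141, 141, 141, 141, 140, 140, 142, 143, 142, 143, 116, 59, 30, 45, 43, 41, 39, 37, 39, 39, 44, 48, 51, 45, 52, 54, 43, 46, 47, 45, 41, 41, 38, 39, 41, 40, 38, 32, 40, 113, 168, 170, 162, 161, 163, 162, 161, 164, 130, 127, 133, 131]
255 [138, 137, 138, 138, 137, 138, 137, 138, 137, 138, 100, 49, 33, 36, 39, 42, 40, 37, 39, 44, 45, 47, 49, 48, 47, 50, 44, 47, 47, 47, 40, 37, 38, 36, 39, 39, 40, 31, 50, 127, 155, 195, 183, 174, 176, 179, 170, 141, 131, 132, 131, 131]
262 [140, 140, 140, 139, 138, 137, 137, 137, 137, 144, 83, 36, 36, 40, 42, 43, 44, 45, 45, 46, 47, 50, 51, 53, 53, 54, 51, 50, 48, 47, 46, 45, 44, 43, 42, 40, 38, 34, 41, 121, 139, 138, 136, 136, 134, 133, 131, 130, 130, 129, 129, 127]
row183 [53, 52, 52, 52, 53, 47, 75, 146, 143, 144, 143, 142, 145, 144, 143, 143, 142, 139]
205 [145, 114, 103, 92, 87, 83, 94, 120, 135, 145, 149, 149, 151, 147, 139, 126, 99, 130, 142, 142, 145, 105, 87, 87, 89]
215 [140, 138, 137, 137, 139, 111, 82, 82, 87, 89, 131, 110, 94, 91, 86, 78, 94, 136, 144, 147, 106, 87, 88, 89, 87]
212 [111, 111, 112, 108, 108, 112, 80, 87, 112, 129, 139, 148, 151, 150, 147, 137, 115, 115, 119, 118, 116, 115, 116, 114]
225 [112, 111, 109, 110, 112, 89, 77, 94, 117, 130, 141, 147, 150, 149, 145, 137, 107, 107, 113, 113, 113, 111, 108, 107]
240 [114, 112, 114, 114, 117, 85, 77, 102, 117, 130, 141, 146, 148, 149, 141, 125, 112, 110, 110, 110, 108, 110, 112, 112]
250 [111, 112, 113, 112, 112, 114, 116, 77, 70, 80, 129, 144, 103, 82, 106, 115, 114, 116, 117, 118, 118, 110, 107, 81]
row251 [154, 150, 129, 104, 154, 156, 155, 153, 153, 153, 154, 154, 115, 105, 107, 108, 108, 108, 107, 109, 115, 118]
```

View pics/w1c.png

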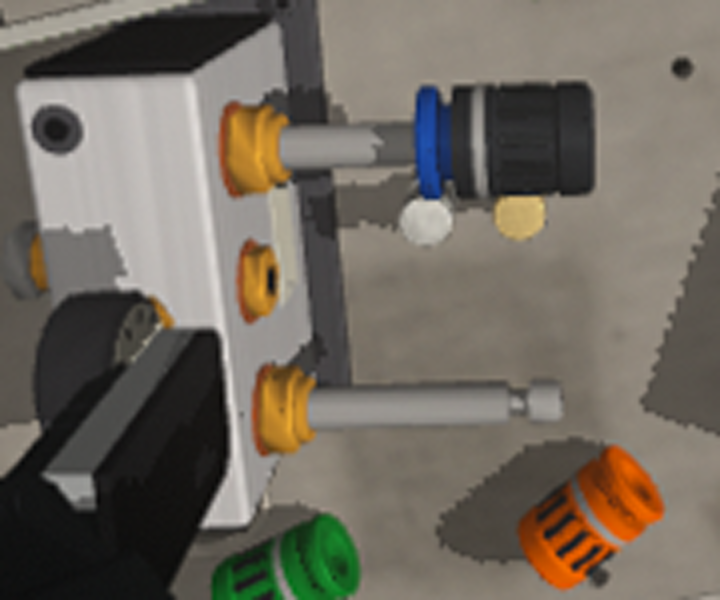

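```bash
python3 - <<'E'
from h import *
i=get_image("wrist");s,T=tool();C=T@i["mount"];K=i["mtx"]
P={n:ray(K,C,u,v,z) for n,u,v,z in(("A nut",192,186.6,.072),("ringfront",224,185.3,.078),("back",268.5,184.6,.075),("B nut",199,251.8,.072),("B mid",225,250.9,.072),("B end",260.5,249.6,.072))}
for n in P:print(n,P[n].round(4),((P[n]-T[:3,3])@T[:3,:3]).round(4))
for a,b in(("A nut","back"),("B nut","B end")):
    d=P[a]-P[b];print(np.degrees(np.arctan2(d[1],d[0])))
d=T[:3,:3];print("tool -y",np.degrees(np.arctan2(-d[1,1],-d[0,1])))
E
```

```text
A nut [0.5641 0.1609 0.072 ] [-0.0048 -0.0672  0.1265]
ringfront [0.5591 0.1267 0.078 ] [-0.0018 -0.0329  0.1205]
back [0.5483 0.0823 0.075 ] [-0.0019  0.0129  0.1235]
B nut [0.4892 0.1759 0.072 ] [-0.0812 -0.0644  0.1266]
B mid [0.4835 0.1471 0.072 ] [-0.0801 -0.035   0.1265]
B end [0.4757 0.1078 0.072 ] [-0.0785  0.005   0.1265]
78.60815215638003
78.77272631232016
tool -y 76.51117004563326
```

Request:
{"fn": "send_rows", "kwargs": {"steps": [0.4,-0.15,-1.0,0,-2.1,0.4,0,0,2,0,0.4,0,0,3,0,0.4,0,0,3,0,0.4,0,0,2,0,0.4,0,0,0,0,0.4,0,0,0,0,0.4,0,0,0,0]}}

```text
clock: 3.2
position: [0.5542, 0.1008, 0.1009]
ee_rot: [-0.0, 0.995, -0.101, 0.001]
contact_force: [-0.1, 0.6, 0.2]
width: 0.0594
gripper_force: 0.0
```

```bash
python3 - <<'E'
from h import *
c,K,C,s,T=wrist("pics/w2.png");print(s["clock"],T.round(4).tolist(),s["width"],s["contact_force"])
def px(p):
    q=np.linalg.inv(C)@np.append(T[:3,:3]@p+T[:3,3],1);q=K@q[:3];return (q[:2]/q[2]).round(1)
print(px(np.array([0,0,0])),px(np.array([0,.0225,.0])),px(np.array([0,-.0225,.0])))
E
```

```text
3.2 [[0.9794, -0.2017, 0.0029, 0.5542], [-0.2017, -0.9795, 0.0, 0.1008], [0.0029, -0.0006, -1.0, 0.1009], [0.0, 0.0, 0.0, 1.0]] 0.059426451278123946 [-0.09348489  0.59052524  0.15787891]
[256.7 236.1] [295.  236.1] [218.4 236.2]
```

View pics/w2.png

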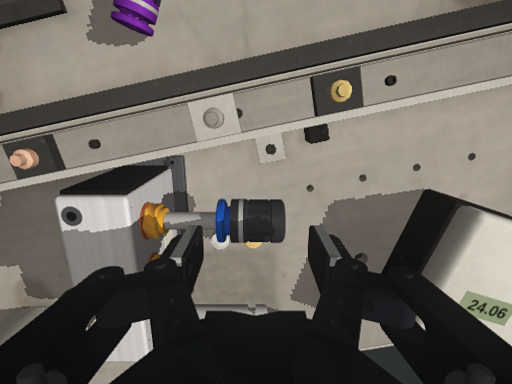

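Wrist view: fingers at x≈203 and 308 straddle the fitting (216–286, row 220). It needs about -3 mm in y and -1.5 mm in x. Then I feel downward for the tube top with the front fingertip.

Request:
{"fn": "send_rows", "kwargs": {"steps": [0.2,-0.15,-0.3,1.0,0,0.2,0,0,0.6,0,0.2,0,0,0,0,0.2,0,0,0,0,0.2,0,0,0.2,0,0.2,0,0,0,0]}}

```text
clock: 3.85
position: [0.5522, 0.1043, 0.0812]
ee_rot: [0.0, 0.995, -0.101, -0.0]
contact_force: [-0.0, -0.2, 0.9]
width: 0.0511
gripper_force: 0.0
```

Request:
{"fn": "send_rows", "kwargs": {"steps": [0.2,0,0,0.2,0,0.2,0,0,0,0]}}

```text
clock: 4.05
position: [0.5521, 0.1043, 0.0791]
ee_rot: [0.0, 0.995, -0.101, -0.0]
contact_force: [-0.1, -0.1, 0.9]
width: 0.0513
gripper_force: 0.0
```

Request:
{"fn": "send_rows", "kwargs": {"steps": [0.2,0,0,0.2,0,0.2,0,0,0,0]}}

```text
clock: 4.25
position: [0.5521, 0.1043, 0.077]
ee_rot: [0.0, 0.995, -0.101, -0.0]
contact_force: [0.5, -0.2, 0.5]
width: 0.0511
gripper_force: 0.0
```

Request:
{"fn": "send_rows", "kwargs": {"steps": [0.2,0,0,0.15,0,0.2,0,0,0,0]}}

```text
clock: 4.45
position: [0.5521, 0.1043, 0.0756]
ee_rot: [0.0, 0.995, -0.101, -0.0]
contact_force: [1.2, 0.2, 0.7]
width: 0.0517
gripper_force: 0.0
```

Request:
{"fn": "send_rows", "kwargs": {"steps": [0.2,0,0,0.1,0,0.2,0,0,0,0]}}

```text
clock: 4.65
position: [0.5523, 0.1043, 0.0748]
ee_rot: [0.0, 0.995, -0.101, 0.0]
contact_force: [-0.6, 0.1, 0.5]
width: 0.0515
gripper_force: 0.1
```

Request:
{"fn": "send_rows", "kwargs": {"steps": [0.2,0,0,0.1,0,0.2,0,0,0,0]}}

```text
clock: 4.85
position: [0.5524, 0.1044, 0.0745]
ee_rot: [-0.0, 0.995, -0.101, 0.0]
contact_force: [-0.7, -0.9, 5.7]
width: 0.0512
gripper_force: 2.4
```

Request:
{"fn": "send_rows", "kwargs": {"steps": [0.2,0,0,0.1,0,0.2,0,0,0,0]}}

```text
clock: 5.05
position: [0.5525, 0.1044, 0.0743]
ee_rot: [-0.0, 0.995, -0.101, 0.001]
contact_force: [-2.7, -0.7, 9.4]
width: 0.0511
gripper_force: 4.8
```

Contact with the tube top came at TCP 0.0747. Raise 5 mm and squeeze.

Request:
{"fn": "send_rows", "kwargs": {"steps": [0.2,0,0,-0.5,0,0.2,0,0,0,0,0,0,0,0,0,-0.1,0,0,0,0,-0.2,0,0,0,0,-0.4,0,0,0,0,-0.6,0,0,0,0], "newtons": 25}}

```text
clock: 5.75
position: [0.552, 0.1028, 0.0778]
ee_rot: [0.001, 0.995, -0.101, -0.0]
contact_force: [-1.5, -4.7, 3.3]
width: 0.0397
gripper_force: 24.9
```

```bash
python3 - <<'E'
from h import *
c,K,C,s,T=wrist("pics/w3.png");print(T[:3,3],s["width"],s["gripper_force"],s["contact_force"])
a=cv2.imread("pics/w3.png")[160:300,160:340];cv2.imwrite("pics/w3c.png",cv2.resize(a,(720,560),interpolation=cv2.INTER_CUBIC))
E
```

```text
[0.55204407 0.10283174 0.07781828] 0.039653457187139134 24.86090362071991 [-1.48714058 -4.66789262  3.30154951]
```

View pics/w3c.png

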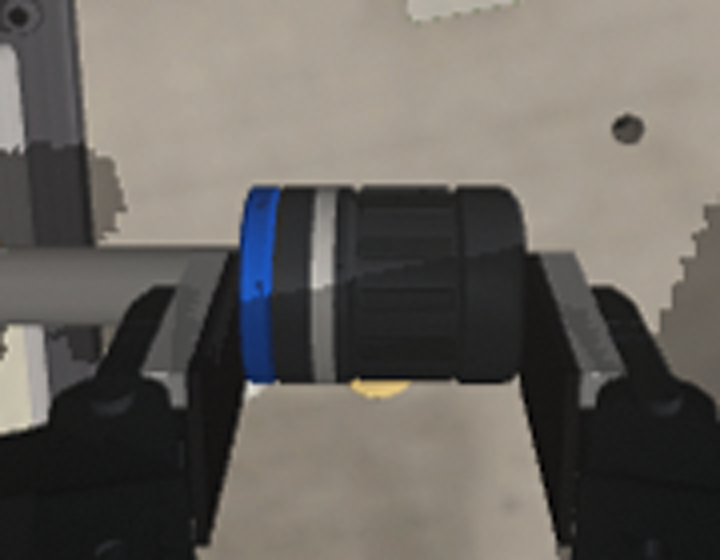

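The ring is fully seated against the body and both fingers bear on the fitting. Draw it off along +y.

Request:
{"fn": "send_rows", "kwargs": {"steps": [-0.6,0,0.3,0,0,-0.6,0,0.3,0,0,-0.6,0,0.4,0,0,-0.6,0,0.5,0,0]}}

```text
clock: 6.2
position: [0.5494, 0.09, 0.0778]
ee_rot: [-0.0, 0.995, -0.101, 0.0]
contact_force: [0.4, 1.4, 2.6]
width: 0.04
gripper_force: 25.1
```

Request:
{"fn": "send_rows", "kwargs": {"steps": [-0.6,0,0.6,0,0,-0.6,0,0.8,0,0,-0.6,0,0.8,0,0,-0.6,0,0.8,0,0,-0.6,0,0.8,0,0,-0.6,0,0.8,0,0,-0.6,0,0,0,0,-0.6,0,0,0,0]}}

```text
clock: 7.0
position: [0.54, 0.0444, 0.0778]
ee_rot: [-0.0, 0.995, -0.102, 0.0]
contact_force: [-0.2, 0.8, -0.5]
width: 0.04
gripper_force: 25.5
```

```bash
python3 - <<'E'
from h import *
c,K,C,s,T=wrist("pics/w4.png");print(s["clock"],T.round(4).tolist(),s["width"],s["gripper_force"],s["contact_force"])
E
```

```text
7.0 [[0.9794, -0.2022, 0.0001, 0.54], [-0.2022, -0.9794, 0.0002, 0.0444], [0.0001, -0.0002, -1.0, 0.0778], [0.0, 0.0, 0.0, 1.0]] 0.039955972500121964 25.494155287742615 [-0.21851337  0.78727528 -0.46686699]
```

View pics/w4.png

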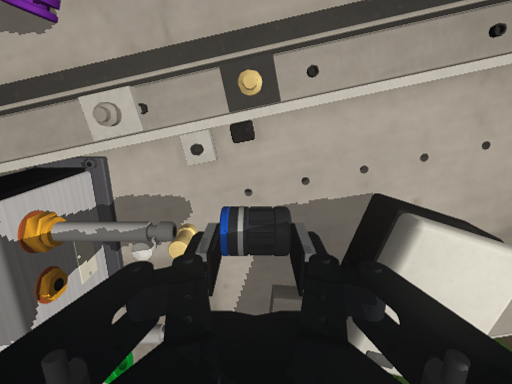

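It is clear of the tube: the fitting (220–290, row 231) is in line with tube A (62–177, row 231). Shift sideways by the measured 76.7 mm and compare tube B's rows with tube A's here.

Request:
{"fn": "send_rows", "kwargs": {"steps": [-0.6,-0.67,0,0,0,-0.6,-1.5,0,0,0,-0.6,-1.5,0,0,0,-0.6,-1.5,0,0,0,-0.6,-1.5,0,0,0,-0.6,-1.0,0,0,0,-0.6,0,0,0,0,-0.6,0,0,0,0]}}

```text
clock: 7.85
position: [0.4654, 0.0601, 0.0781]
ee_rot: [0.0, 0.995, -0.101, 0.001]
contact_force: [0.9, -0.3, -1.8]
width: 0.0399
gripper_force: 25.5
```

```bash
python3 - <<'E'
from h import *
c,K,C,s,T=wrist("pics/w5.png");print(s["clock"],T[:3,3].round(4),s["width"],s["gripper_force"],s["contact_force"])
a=cv2.imread("pics/w4.png");b=cv2.imread("pics/w5.png")
cv2.imwrite("pics/cmp.png",np.vstack([cv2.resize(x[195:270,50:250],(800,300),interpolation=cv2.INTER_CUBIC) for x in(a,b)]))
for u in(100,130,150,158,168):
  for x in(a,b):print(u,cv2.cvtColor(x,6)[212:252,u].tolist())
E
```

```text
7.85 [0.4654 0.0601 0.0781] 0.03994463002726955 25.494834780693054 [ 0.88299043 -0.31683761 -1.7961974 ]
100 [49, 48, 47, 48, 47, 47, 46, 47, 45, 52, 79, 99, 114, 129, 137, 148, 113, 98, 100, 102, 103, 102, 102, 102, 100, 99, 96, 93, 83, 70, 65, 67, 65, 65, 62, 59, 84, 149, 163, 160]
100 [50, 50, 51, 50, 49, 49, 50, 49, 48, 55, 84, 105, 122, 136, 144, 151, 158, 169, 125, 104, 107, 107, 108, 108, 106, 103, 101, 96, 82, 123, 156, 159, 157, 156, 157, 156, 156, 155, 157, 158]
130 [98, 98, 97, 96, 96, 95, 96, 96, 97, 77, 77, 93, 110, 124, 133, 139, 146, 156, 118, 99, 101, 101, 102, 103, 101, 99, 97, 92, 84, 86, 90, 139, 153, 148, 148, 148, 149, 147, 146, 145]
130 [86, 87, 86, 86, 85, 84, 84, 83, 84, 71, 81, 99, 116, 131, 140, 149, 117, 101, 105, 106, 106, 106, 107, 107, 106, 102, 100, 96, 86, 107, 127, 132, 134, 136, 138, 139, 138, 137, 136, 135]
150 [99, 98, 97, 96, 97, 97, 97, 97, 98, 103, 123, 81, 54, 60, 76, 88, 94, 98, 103, 104, 105, 104, 100, 94, 86, 66, 57, 63, 67, 74, 77, 78, 80, 79, 76, 71, 109, 212, 216, 205]
150 [87, 87, 86, 86, 84, 85, 84, 84, 82, 90, 136, 151, 141, 88, 80, 94
[... 155 characters left out ...]
, 96, 97, 86, 87, 91, 94, 97, 100, 101, 104, 105, 103, 102, 102, 102, 100, 96, 92, 89, 77, 62, 66, 80, 93, 144, 154, 152, 151, 150, 150, 149]
158 [85, 86, 86, 86, 87, 85, 85, 83, 84, 83, 84, 86, 100, 129, 112, 102, 105, 107, 110, 109, 107, 107, 106, 106, 103, 98, 92, 102, 120, 130, 133, 132, 133, 134, 133, 133, 131, 132, 131, 131]
168 [94, 94, 94, 93, 95, 96, 95, 95, 97, 77, 71, 76, 83, 89, 91, 94, 97, 99, 102, 102, 102, 103, 102, 103, 99, 97, 94, 91, 80, 118, 149, 156, 148, 146, 127, 139, 142, 142, 142, 133]
168 [90, 89, 89, 88, 86, 86, 85, 84, 85, 70, 93, 86, 85, 92, 97, 98, 102, 103, 107, 108, 107, 107, 106, 107, 105, 102, 99, 95, 84, 106, 127, 130, 129, 131, 130, 130, 130, 130, 132, 131]
```

View pics/cmp.png

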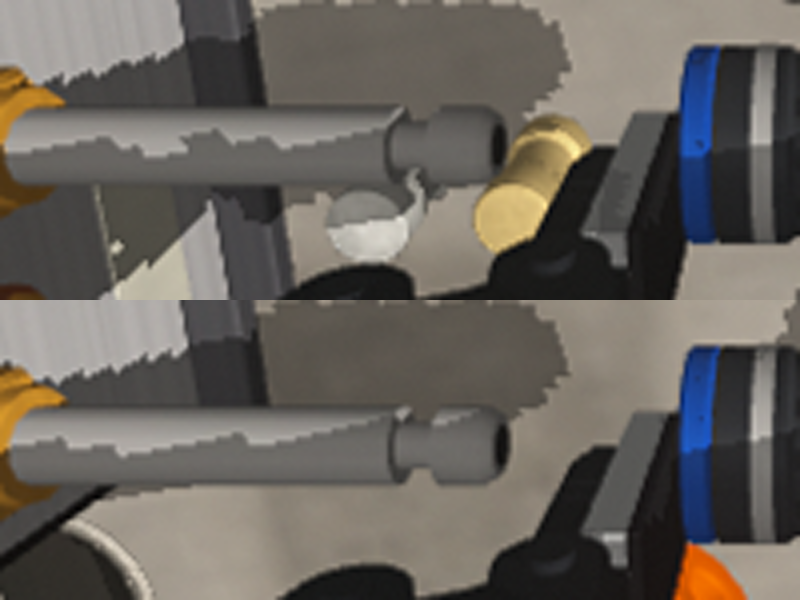

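Tube B's rows and end match tube A's within a pixel, so the fitting is aligned. Advance.

Request:
{"fn": "send_rows", "kwargs": {"steps": [-0.6,0,-1,0,0,-0.6,0,-1,0,0,-0.6,0,-0.5,0,0,-0.6,0,-0.3,0,0,-0.6,0,-0.3,0,0,-0.6,0,-0.3,0,0,-0.6,0,-0.3,0,0]}}

```text
clock: 8.6
position: [0.4723, 0.0964, 0.0778]
ee_rot: [0.0, 0.995, -0.101, 0.0]
contact_force: [0.1, -0.6, 0.7]
width: 0.0401
gripper_force: 25.8
```

Request:
{"fn": "send_rows", "kwargs": {"steps": [-0.6,0,-0.4,0,0,-0.6,0,-0.4,0,0,-0.6,0,-0.4,0,0,-0.6,0,-0.4,0,0,-0.6,0,-0.2,0,0,-0.6,0,-0.1,0,0]}}

```text
clock: 9.2
position: [0.4763, 0.1151, 0.0779]
ee_rot: [0.0, 0.995, -0.101, 0.0]
contact_force: [-0.6, -1.5, 1.2]
width: 0.0401
gripper_force: 26.0
```

Request:
{"fn": "send_rows", "kwargs": {"steps": [-0.6,0,-0.2,0,0,-0.6,0,-0.1,0,0,-0.6,0,0,0,0]}}

```text
clock: 9.5
position: [0.4766, 0.1168, 0.0779]
ee_rot: [0.001, 0.995, -0.101, -0.0]
contact_force: [-0.9, -4.8, 3.4]
width: 0.0398
gripper_force: 26.4
```

Request:
{"fn": "send_rows", "kwargs": {"steps": [-0.6,0,-0.15,0,0,-0.6,0,-0.15,0,0,-0.6,0,0,0,0]}}

```text
clock: 9.8
position: [0.477, 0.119, 0.0778]
ee_rot: [0.002, 0.995, -0.1, -0.0]
contact_force: [-1.1, -7.9, 3.8]
width: 0.0398
gripper_force: 26.7
```

Request:
{"fn": "send_rows", "kwargs": {"steps": [-0.6,0,-0.15,0,0,-0.6,0,-0.1,0,0,-0.6,0,0,0,0]}}

```text
clock: 10.1
position: [0.4772, 0.1206, 0.0778]
ee_rot: [0.003, 0.995, -0.1, -0.0]
contact_force: [-1.8, -10.2, 3.7]
width: 0.0399
gripper_force: 27.1
```

Request:
{"fn": "send_rows", "kwargs": {"steps": [-0.6,0,-0.15,0,0,-0.6,0,-0.1,0,0,-0.6,0,0,0,0]}}

```text
clock: 10.4
position: [0.4773, 0.1207, 0.0778]
ee_rot: [0.005, 0.995, -0.099, -0.001]
contact_force: [-2.2, -17.5, 5.5]
width: 0.0399
gripper_force: 27.7
```

Hard stop reached. Let the ring out slowly while advancing to keep pushing.

Request:
{"fn": "send_rows", "kwargs": {"steps": [-0.04,0,-0.1,0,0,0,0,-0.15,0,0,0.04,0,-0.1,0,0,0.08,0,-0.1,0,0,0.12,0,-0.1,0,0,0.16,0,-0.1,0,0,0.16,0,0,0,0]}}

```text
clock: 11.1
position: [0.4777, 0.1256, 0.077]
ee_rot: [0.007, 0.995, -0.099, -0.002]
contact_force: [-1.2, -20.4, 0.3]
width: 0.0496
gripper_force: 10.4
```

```bash
python3 - <<'E'
from h import *
c,K,C,s,T=wrist("pics/w6.png");print(s["clock"],T[:3,3].round(4),s["width"],s["gripper_force"],s["contact_force"])
a=cv2.imread("pics/w6.png")[160:300,160:340];cv2.imwrite("pics/w6c.png",cv2.resize(a,(720,560),interpolation=cv2.INTER_CUBIC))
E
```

```text
11.1 [0.4777 0.1256 0.077 ] 0.04960814231143041 10.423353016376495 [ -1.15206289 -20.41696123   0.2904054 ]
```

View pics/w6c.png

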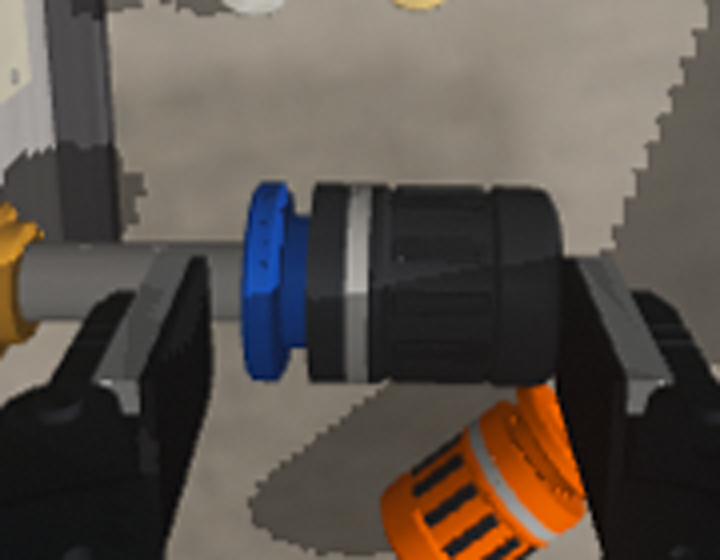

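The ring stands out fully, so the teeth have caught. Ease back, open, lift away.

Request:
{"fn": "send_rows", "kwargs": {"steps": [0.25,0,0.2,0,0,0.3,0,0.2,0,0,0.35,0,0,0,0,0.4,0,0,0,0,0.4,0,0,-1,0,0.4,0,0,-2,0,0.4,0,0,-4,0,0.4,0,0,-4,0,0.4,0,0,0,0,0.4,0,0,0,0]}}

```text
clock: 12.15
position: [0.4798, 0.129, 0.1895]
ee_rot: [-0.001, 0.995, -0.101, 0.002]
contact_force: [-0.3, -0.2, -1.4]
width: 0.0595
gripper_force: 0.0
```

```bash
python3 - <<'E'
from h import *
c,K,C,s,T=wrist("pics/w7.png");print(s["clock"],T[:3,3].round(4),s["width"],s["contact_force"])
a=cv2.imread("pics/w7.png")[120:320,100:360];cv2.imwrite("pics/w7c.png",cv2.resize(a,(780,600),interpolation=cv2.INTER_CUBIC))
h=cv2.cvtColor(c,cv2.COLOR_RGB2HSV);y,x=np.nonzero(cv2.inRange(h,(105,120,60),(125,255,255))[:300,100:360])
print(x.min()+100,x.max()+100,y.min(),y.max())
E
```

```text
12.15 [0.4798 0.129  0.1895] 0.05952543748368343 [-0.3267834  -0.17102832 -1.43113104]
242 251 171 198
```

View pics/w7c.png

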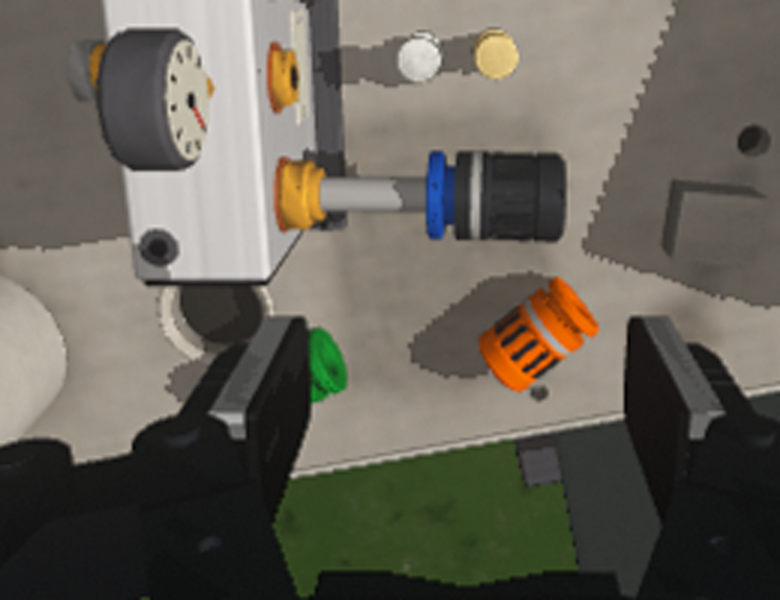

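The fitting sits level on tube B with its ring out (at about x 242–251). The nut-to-ring gap matches the one on tube A, and both elbows are standing. Hand in.

```bash
python3 -c "
from rig import *
print(sign_off())"
```

```text
the job is handed in; nothing more can be done
None
```

The stop end is off its first tube and pushed fully home on the bare one, with the blue ring standing out again; the job is handed in, at about 12 s of the 51 s allowed, but sign-off returned no verdict.

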